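# Pull-to-start on the torque tester

### The arm

A 6-joint arm with a two-finger parallel gripper is mounted at the origin on the work surface. World frame = base frame: x ahead of the robot, y to its left, z up, the work surface at z = 0. Lengths are in mm, angles in rad, forces in N, time in s.
With the tool pointing down it reaches from about 275 to 750 mm from the base axis. Payload 10.2 kg.
Tool frame: the origin (TCP) lies at the very end of the fingers, on their centre line; the grasp point (between the pads) lies 19 mm behind it (ctrl.hold_point_z is the distance from the TCP to the grasp point, in mm); z points along the fingers, y is the direction in which the jaws open and shut (so a half turn about z gives the same grasp; the last joint's range is limited). The gripper opens to 85 mm and grips with 20 to 120 N. Pads are 22 mm wide; open, the fingers measure 114 mm over their backs; the gripper's body (76 mm by 85 mm) begins 54 mm behind the grasp point. The pads swing forward as they close: fully open they stand 13 mm farther back than shut.
Start: joints at [0.936, 0.313, 1.498, -0, 1.331, -0.223], TCP at [210.149, 481.112, 203.894] pointing down, gripper open.
Joint ranges: [-2.94, 2.94], [-0.97, 2.17], [0.19, 2.56], [-1.23, 4.37], [0.02, 3.11], [-2.88, 2.88]. Speed limits (rad/s): [2.39, 2.39, 3.01, 3.14, 3.14, 3.14].

### API

Orientations are given as a unit quaternion [w, x, y, z].
In Python, from rig import readout, cams, workorder, spotter, ctrl gives the robot as it stands.
- The arm moves only by the tool step_arm, never from a script. Its argument "plan" is text: rows parted by semicolons, each of 5 numbers parted by spaces: the shift along the tool's x, y, z in cm, then the turn about the tool's z in degrees, then the opening in per cent of the stroke, from 0 (shut) to 100 (fully open). In form: x y z twist gripper; .... A call has 1 to 10 rows; each row is the pose to reach, as a shift and turn from the pose commanded when the call began, along the tool's axes at that moment; what a row does not reach only later rows make up. A row lasts 1/10 s, in which the tool goes at most 50 mm and 8.59 degrees, less where a joint would pass 70% of its speed; a pose out of reach is approached as far as the arm can. A call with a gripper value outside its range is refused whole. The fingers move at their own pace and stop on an object; "grip_force" is the grip in N (left out, the last holds). Time passes only in rows, so rows that repeat a pose let the fingers close. It gives the time, the measured TCP pose, the force and the opening at its end, in the units of the state.
- readout.sense(): the state, without advancing time (a new reading comes with each control period).
- cams.capture(name): name is "side" or "top"; returns (picture, depth): 480x640x3 uint8, red, green, blue; 480x640 float32, mm along the optical axis (not along the pixel's ray), 0 where there is no reading.
- cams.camera_info(name): a dict with "vfov" (degrees; the focal length in pixels is half the picture's height over the tangent of half this angle, whatever the lens; pixels are square), "cx", "cy" (the principal point, pixels), "rvec" (rotation vector, rad) and "tvec" (3), from world to camera coordinates, as OpenCV has them. Camera axes: x right, y down, z forward; pixel columns grow to the right and rows downward; lengths in mm; the calibration is good to about 2 mm. A picture is of the moment at which its call begins. camera_info takes no time and is no camera call.
- workorder.finish_job(): hands the job in, once; it reports no verdict.
Trained networks look in the newest picture that a camera, given by its name, has taken for a name from the list of things; names that differ only in an ending like _2 or _b are one class to them, and where a whole thing is asked for, a point or a joint stands for the part that bears it (a point fixed in the world has none). Each returns a list of dicts, best first, with "conf" (0 to 1); they miss things now and then, are a little off and sometimes report something else, mostly with a low value. They report only what shows in the picture. A call takes as long as a camera call.
- spotter.regions_of(camera, target): "pixels" (480x640 bool, what is visible of it) and "extent" ([centre column, centre row, width, height] in pixels, round what is visible of it).
The state is a dict: "time_s": time; "joints": joint angles; "dq": joint speeds; "tau": joint torques, N m; "eef_pos": TCP position; "ee_rot": TCP orientation; "force": force on the tool from outside, world axes, zero at the start; "wrist_torque": the same for the moment, N m; "grip_width": opening from 0.0 (shut) to 1.0 (fully open).
Only numpy, scipy, OpenCV 4.12 (cv2) and the standard library are available. Lean on these libraries where they do the work, as an engineer would, in place of code of your own. Each camera call takes 0.05 s, during which the arm holds its last target. There are 200 camera calls.

### The job

Start the torque tester: pull the round black knob on its console straight up to the end of its travel, hold it there a moment, then let go so that it springs back down to rest. Leave the square-headed knob and the bar-shaped dial on the same console as they are.

Things in the scene. Friction and masses are not known exactly. Their poses are not given: they have to be found in the camera images.
- start_grip (a point): Middle of the pull-to-start knob's head: black, round, 34 mm wide, straight sides 20 high (10 above, 10 below this point) and a 7 mm dome, on a 14 mm steel neck. It rises with the knob. At rest 100 mm above the counter, 34 mm above its 92 x 92 mm plate. z up, the way it pulls; y along the row of three controls 125 mm apart; the knob may be in any place. Parts 26 mm high lie 70 mm or more beyond it (+x).
- start_knob (a joint): Lift of the pull-to-start knob in m: 0 at rest, 0.020 at its upper stop. A spring pulls it down with 4 N at rest, rising to 10 N at the stop; it returns by itself when let go. It does not latch.
- peak_knob (a joint): Lift of the other spring knob, to be left alone: a black square head 30 x 30 mm, 22 mm high, on the same neck, plate and spring; 0 at rest, 0.020 at its stop.
- trim_dial (a joint): Turn in rad of the trim dial, to be left alone: a flat black disc 36 mm wide and 8 mm high with a bar 54 x 12 mm and 17 mm high across it (total height 25 mm over its plate's collar), on the same kind of plate; 0 at the start; it stays where it is turned.

How it is judged (in metres and radians):
On the way:
1. the round knob is pulled up by more than 15 mm of its 20 mm and held there for 0.3 s (value of joint start_knob above 0.015 m), for 0.3 s.
At the end, for the whole second after the job is handed in: The round knob has been pulled, is let go and rests within 3 mm of its lower position; the square-headed knob is within 4 mm of its rest and the dial within 0.2 rad of where it was (value of joint start_knob below 0.003 m and velocity of joint start_knob between -0.01 and 0.01 m/s and value of joint peak_knob below 0.004 m and value of joint trim_dial between -0.2 and 0.2 rad); the robot touches nothing.
It fails at once if the square-headed knob is lifted by more than 4 mm or the dial is turned by more than 0.2 rad (not (value of joint peak_knob below 0.004 m and value of joint trim_dial between -0.2 and 0.2 rad)).
It also fails if it takes over 29 s, if anything falls off the work surface, if the arm or the gripper's body presses on something with over 40 N, if the wrist force passes 120 N, or if a joint passes its speed limit or range.

## Working session

There is one attempt and no reset: what is moved stays moved. The work goes in short steps, Python scripts to look and compute and a tool call to move; the robot and the scene stay as the last step left them, time stands still between calls to the robot, and variables do not carry over. Pictures are saved under pics/ and viewed, about 8 in all and at most 12, crops included, and the job is handed in when it is done.

Besides the shell and the picture viewer there is one more tool, called after "Emit:" by a JSON object that holds its "api" and its "payload". step_arm: Moves the arm, as the interface text tells. Its arguments: {"type":"object","properties":{"plan":{"type":"string"},"grip_force":{"type":"number"}},"required":["plan"]}

```bash
mkdir -p pics; cat > h.py <<'E'
from rig import readout, cams, workorder, spotter, ctrl
import numpy as np, cv2
def pts(cam,depth):
    i=cams.camera_info(cam); f=240/np.tan(np.radians(i["vfov"])/2)
    v,u=np.mgrid[:480,:640]; P=np.stack([(u-i["cx"])/f*depth,(v-i["cy"])/f*depth,depth],-1)
    R=cv2.Rodrigues(np.array(i["rvec"],float))[0]
    return (P-np.array(i["tvec"]).ravel())@R
E
python3 - <<'E'
from h import *
ims=[]
for c in("side","top"):
    p,d=cams.capture(c); np.save(f"pics/{c}0.npy",d); W=pts(c,d); im=p[...,::-1].copy()
    for n in("start_knob","peak_knob","trim_dial"):
        for r in spotter.regions_of(c,n)[:3]:
            m=r["pixels"]&(d>0); q=W[m]
            if len(q)==0: continue
            zt=np.percentile(q[:,2],95); t=q[abs(q[:,2]-zt)<6]
            print(c,n,round(r["conf"],2),np.round(r["extent"]),m.sum(),"med",np.median(q,0).round(1),"top",t.mean(0).round(1),"min",np.percentile(q,3,0).round(),"max",np.percentile(q,97,0).round())
    cv2.imwrite(f"pics/{c}0.png",im)
s=readout.sense();print(s["ee_rot"],s["eef_pos"],s["time_s"],s["force"])
E
```

```text
side start_knob 0.94 [286. 267.  27.  34.] 602 med [580.1  74.8 104.8] top [580.7  71.3 113.5] min [566.  45.  66.] max [596.  84. 116.]
side peak_knob 0.57 [327. 192.  22.  26.] 396 med [ 564.6 -173.   103. ] top [ 564.1 -178.8  110.9] min [ 551. -410.   13.] max [ 587. -166.  113.]
side trim_dial 0.65 [310. 234.  33.  24.] 525 med [571.  -50.2  85.7] top [570.9 -52.7  93.7] min [547. -59.  72.] max [595. -39.  96.]
top start_knob 0.83 [288. 227.  29.  27.] 540 med [575.3  64.3 111.6] top [577.4  65.1 112.9] min [562.  50.  96.] max [592.  79. 116.]
top peak_knob 0.87 [474. 238.  32.  26.] 657 med [ 559.9 -182.4  110.2] top [ 560.9 -183.6  110.6] min [ 547. -208.   67.] max [ 575. -169.  112.]
top trim_dial 0.92 [379. 235.  26.  43.] 649 med [567.3 -55.7  91.5] top [567.5 -57.3  93.3] min [543. -72.  74.] max [591. -42.  95.]
[-2.63648145e-05  2.04455579e-01  9.78875841e-01 -6.00184361e-05] [210.12295895 481.08538642 203.82953393] 0.4 [ 0.28597394 -1.03162942 -0.19923498]
```

View pics/side0.png

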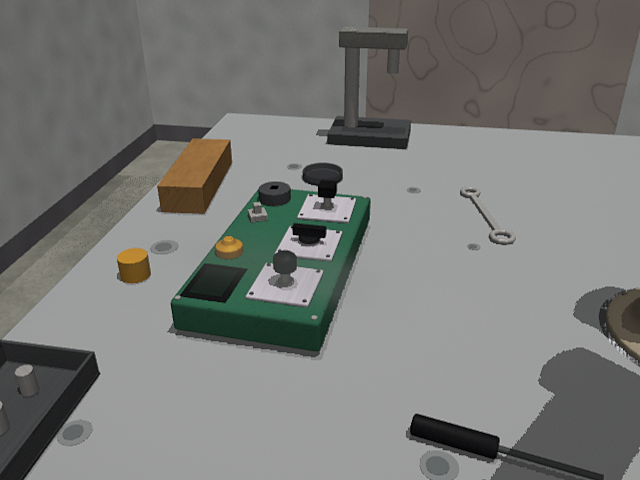

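View pics/top0.png

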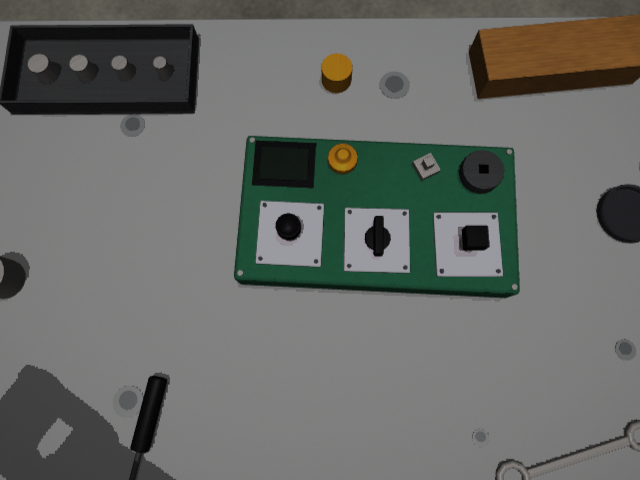

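The round knob is at about (288,227) in top and (286,262) in side, which puts it near world (578, 66) with its top at about 116. That fits the given dimensions. The row axis is about 85.6° in world. I'll go above it with the jaws along the row.

Emit:
{"api": "step_arm", "payload": {"plan": "-3 -1.4 0 -2 75; -7.5 -3.5 0 -4 75; -12 -5.6 0 -6 75; -16.5 -7.7 0 -8 75; -21 -9.8 0 -10 75; -25.5 -11.9 0 -12 75; -30 -14 0 -14 75; -34.5 -16 0 -16 75; -38 -17.6 0 -18 75; -40 -18.5 0 -19 75", "grip_force": 50}}

```text
time_s: 1.4
eef_pos: [504.2, 149.0, 203.7]
ee_rot: [0.0, 0.041, 0.999, -0.0]
force: [-0.1, -0.4, 0.1]
grip_width: 0.748
```

Emit:
{"api": "step_arm", "payload": {"plan": "-2 -2 0 0 75; -4 -4 1 0 75; -6 -6 2 0 75; -7.5 -7 3 0 75; -8 -7.7 4 0 75; -8 -7.7 5 0 75; -8 -7.7 5 0 75; -8 -7.7 5 0 75"}}

```text
time_s: 2.2
eef_pos: [575.8, 69.1, 154.2]
ee_rot: [0.0, 0.04, 0.999, 0.0]
force: [-0.1, -0.3, 0.0]
grip_width: 0.753
```

```bash
python3 - <<'E'
from h import *
s=readout.sense();print(s["eef_pos"],s["ee_rot"],s["force"])
ims=[]
for c in("side","top"):
    p,d=cams.capture(c); W=pts(c,d); im=p[...,::-1].copy()
    for r in spotter.regions_of(c,"start_knob")[:1]:
        m=r["pixels"]&(d>0); q=W[m]; print(c,r["conf"],r["extent"],m.sum(),np.percentile(q,3,0).round(),np.percentile(q,97,0).round())
    # project TCP & knob guess
    i=cams.camera_info(c); f=240/np.tan(np.radians(i["vfov"])/2); K=np.array([[f,0,i["cx"]],[0,f,i["cy"]],[0,0,1]])
    a=np.array([s["eef_pos"],[578,66,100]],float)
    uv=cv2.projectPoints(a,np.array(i["rvec"],float),np.array(i["tvec"],float),K,None)[0].reshape(-1,2); print(uv)
    for (x,y),k in zip(uv,[(0,0,255),(0,255,255)]): cv2.circle(im,(int(round(x)),int(round(y))),1,k,-1)
    x,y=map(int,uv[1]); ims.append(cv2.resize(im[y-75:y+75,x-65:x+65],None,fx=3,fy=3,interpolation=cv2.INTER_NEAREST))
cv2.imwrite("pics/close1.png",np.hstack(ims))
E
```

```text
[575.81209219  69.06307588 154.1932719 ] [1.60510181e-05 3.96349233e-02 9.99214227e-01 3.68019895e-05] [-0.0983455  -0.31221077  0.01182324]
side 0.85 [283.3, 266.5, 24.0, 32.3] 562 [566.  60.  72.] [595.  84. 116.]
[[287.19720466 229.9433117 ]
 [287.4627193  261.9314713 ]]
[[281.91616935 217.39107126]
 [287.35380051 226.59724974]]
```

View pics/close1.png

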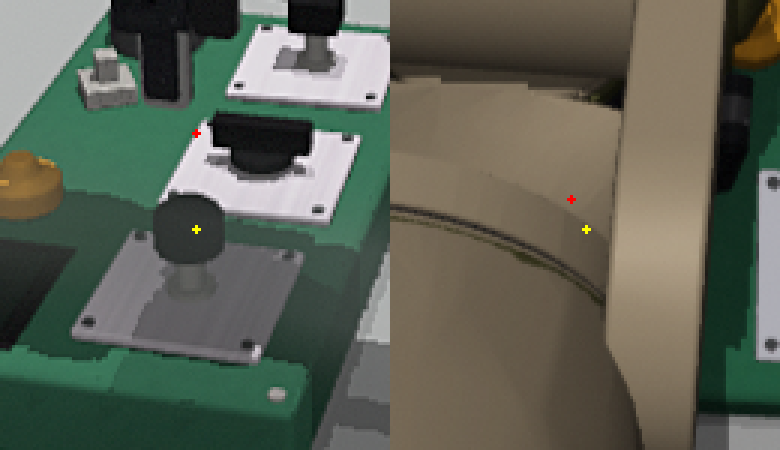

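Emit:
{"api": "step_arm", "payload": {"plan": "-0.2 -0.2 1 0 75; -0.35 -0.3 2 0 75; -0.35 -0.3 3 0 75; -0.35 -0.3 3.3 0 75; -0.35 -0.3 3.3 0 75; -0.35 -0.3 3.3 0 75"}}

```text
time_s: 3.0
eef_pos: [579.6, 65.1, 121.1]
ee_rot: [0.0, 0.04, 0.999, -0.0]
force: [-0.4, -0.4, 0.5]
grip_width: 0.749
```

```bash
python3 - <<'E'
from h import *
s=readout.sense();print(s["eef_pos"],s["force"])
p,d=cams.capture("side"); im=p[...,::-1]
cv2.imwrite("pics/close2.png",cv2.resize(im[110:310,190:400],None,fx=3,fy=3,interpolation=cv2.INTER_NEAREST))
E
```

```text
[579.63163127  65.0500855  121.11371603] [-0.36924034 -0.42367391  0.5442151 ]
```

View pics/close2.png

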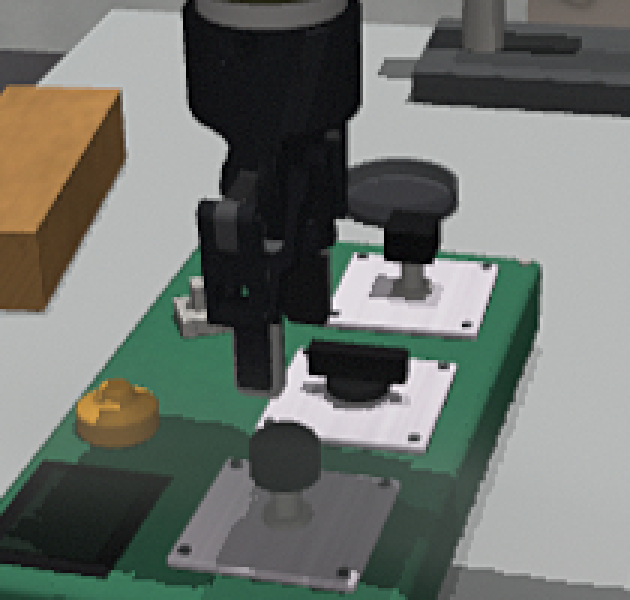

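```bash
python3 - <<'E'
from h import *
p,d=cams.capture("side"); W=pts("side",d)
for x,y in [(255,385),(250,350),(275,380),(262,360),(308,310),(310,290),(285,440),(285,460)]:
    print((x,y),W[110+y//3,190+x//3].round(1),p[110+y//3,190+x//3])
E
```

```text
(255, 385) [582.3 109.5 163.6] [27 28 28]
(250, 350) [584.6 108.3 180.8] [21 22 22]
(275, 380) [575.6 103.6 164. ] [96 96 95]
(262, 360) [578.7 110.7 176.7] [24 24 27]
(308, 310) [577.1  33.3 162. ] [20 18 19]
(310, 290) [575.9  30.9 172.1] [18 18 21]
(285, 440) [579.2  73.7 114.4] [50 53 51]
(285, 460) [577.   83.5 109.1] [50 51 51]
```

The fingers are lined up laterally: midpoint about x 579, y 68. But the side depth shows the tips at z≈158, while the reported TCP is 121. That's more than the pad swing explains. I'll close them here, above the dome, to check the real tip height.

Emit:
{"api": "step_arm", "payload": {"plan": "0 0 0 0 0; 0 0 0 0 0; 0 0 0 0 0; 0 0 0 0 0; 0 0 0 0 0; 0 0 0 0 0; 0 0 0 0 0; 0 0 0 0 0; 0 0 0 0 0; 0 0 0 0 0"}}

```text
time_s: 4.1
eef_pos: [579.5, 65.0, 120.9]
ee_rot: [0.0, 0.04, 0.999, 0.0]
force: [0.2, 0.4, -0.2]
grip_width: 0.001
```

```bash
python3 - <<'E'
from h import *
s=readout.sense();print(s["eef_pos"],s["force"],s["grip_width"])
p,d=cams.capture("side"); im=p[...,::-1]; W=pts("side",d)
q=W.reshape(-1,3); m=(abs(q[:,0]-579)<14)&(abs(q[:,1]-66)<40)&(q[:,2]>100)
h=np.histogram(q[m,2],bins=range(100,220,5));print(list(zip(h[1],h[0])))
cv2.imwrite("pics/close3.png",cv2.resize(im[110:310,190:400],None,fx=3,fy=3,interpolation=cv2.INTER_NEAREST))
E
```

```text
[579.4960682   65.03310786 120.89414336] [ 0.2389071   0.40411349 -0.17283236] 0.0005971332681787508
[(np.int64(100), np.int64(66)), (np.int64(105), np.int64(88)), (np.int64(110), np.int64(128)), (np.int64(115), np.int64(61)), (np.int64(120), np.int64(0)), (np.int64(125), np.int64(0)), (np.int64(130), np.int64(0)), (np.int64(135), np.int64(0)), (np.int64(140), np.int64(0)), (np.int64(145), np.int64(14)), (np.int64(150), np.int64(31)), (np.int64(155), np.int64(50)), (np.int64(160), np.int64(58)), (np.int64(165), np.int64(60)), (np.int64(170), np.int64(54)), (np.int64(175), np.int64(66)), (np.int64(180), np.int64(51)), (np.int64(185), np.int64(17)), (np.int64(190), np.int64(35)), (np.int64(195), np.int64(97)), (np.int64(200), np.int64(96)), (np.int64(205), np.int64(47)), (np.int64(210), np.int64(41))]
```

View pics/close3.png

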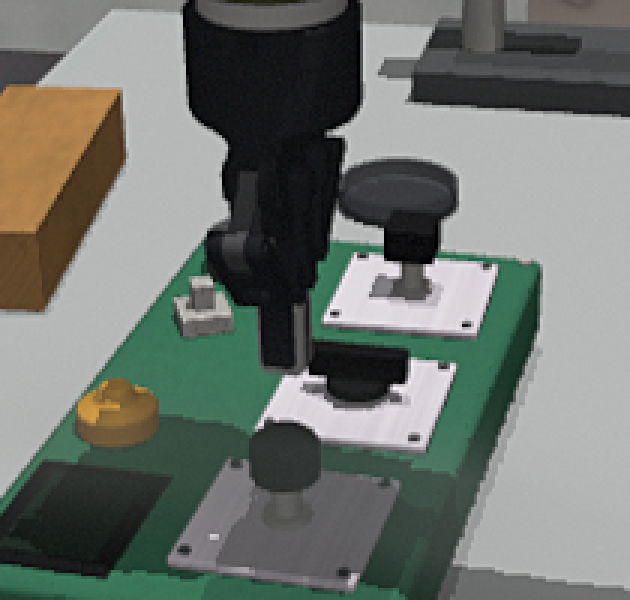

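Closed, the tips are at z≈146, while the same camera puts the knob top at about 117, which is correct. So the reported TCP is about 25 mm too low. I'll go by the picture: open, descend in stages, and watch force and depth.

Emit:
{"api": "step_arm", "payload": {"plan": "0 0 0 0 75; 0 0 0 0 75; 0 0 0 0 75; 0 0 0 0 75; 0 0 0 0 75; 0 0 1 0 75; 0 0 2 0 75; 0 0 3 0 75; 0 0 3 0 75; 0 0 3 0 75"}}

```text
time_s: 5.15
eef_pos: [579.4, 65.0, 90.6]
ee_rot: [-0.0, 0.04, 0.999, 0.0]
force: [0.2, -0.4, 0.7]
grip_width: 0.75
```

```bash
cat > look.py <<'E'
from h import *
import sys
s=readout.sense();print(s["eef_pos"],s["force"],s["grip_width"],s["time_s"])
p,d=cams.capture("side"); im=p[...,::-1]; W=pts("side",d); q=W.reshape(-1,3)
b=im.reshape(-1,3).max(1)<115
m=(abs(q[:,0]-579)<16)&(q[:,1]>92)&(q[:,1]<118)&(q[:,2]>72)&(q[:,2]<180)&b
if m.any(): print("near finger min z",np.percentile(q[m,2],[0,1,5]).round(1),"x",np.percentile(q[m,0],[3,50,97]).round(1),"y",np.percentile(q[m,1],[3,97]).round(1))
cv2.imwrite(sys.argv[1],cv2.resize(im[130:310,190:400],None,fx=3.5,fy=3.5,interpolation=cv2.INTER_NEAREST)[:600])
E
python3 look.py pics/close4.png
```

```text
[579.42291258  65.04639725  90.58492591] [ 0.21706542 -0.40001403  0.66498096] 0.7495843876319989 5.15
near finger min z [123.5 125.1 127.1] x [570.9 578.9 593.3] y [ 99.7 111.8]
```

View pics/close4.png

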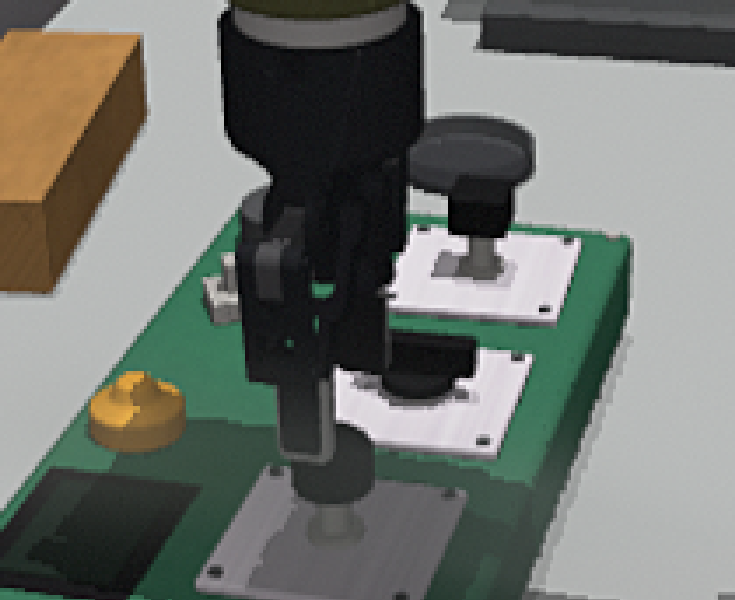

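Emit:
{"api": "step_arm", "payload": {"plan": "0 0 0.8 0 75; 0 0 1.6 0 75; 0 0 2.3 0 75; 0 0 3 0 75; 0 0 3 0 75; 0 0 3 0 75"}}

```text
time_s: 5.8
eef_pos: [579.5, 65.1, 60.8]
ee_rot: [-0.0, 0.04, 0.999, 0.0]
force: [0.8, -0.4, 0.5]
grip_width: 0.752
```

```bash
python3 look.py pics/close5.png
```

```text
[579.48816231  65.0678124   60.79610667] [ 0.83761572 -0.43253327  0.47922753] 0.7518184242378297 5.8
near finger min z [93.6 95.  98.4] x [566.1 575.9 593.1] y [ 93.3 112.2]
```

View pics/close5.png

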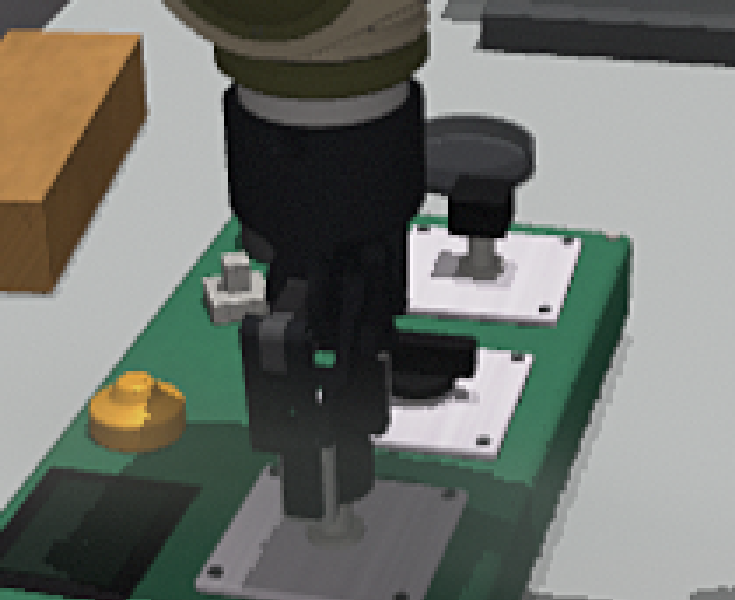

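The reported TCP is now below the plate top with no contact force, so its z bias is confirmed. The tips are at z≈94. I'll go 6 mm lower and close.

Emit:
{"api": "step_arm", "payload": {"plan": "0 0 0.3 0 75; 0 0 0.6 0 75; 0 0 0.6 0 75; 0 0 0.6 0 30; 0 0 0.6 0 20; 0 0 0.6 0 20; 0 0 0.6 0 20; 0 0 0.6 0 20; 0 0 0.6 0 20; 0 0 0.6 0 20", "grip_force": 50}}

```text
time_s: 6.85
eef_pos: [579.8, 66.5, 55.6]
ee_rot: [0.001, 0.04, 0.999, 0.001]
force: [-1.2, 8.2, 3.2]
grip_width: 0.382
```

Gripped the head: opening 0.382 is about 32.5 mm, against the 34 mm head. Now lift 18 mm and hold.

Emit:
{"api": "step_arm", "payload": {"plan": "0 0.1 -0.3 0 10; 0 0.1 -0.6 0 10; 0 0.1 -0.9 0 10; 0 0.1 -1.2 0 10; 0 0.1 -1.5 0 10; 0 0.1 -1.8 0 10; 0 0.1 -1.8 0 10; 0 0.1 -1.8 0 10", "grip_force": 60}}

```text
time_s: 7.65
eef_pos: [579.6, 66.5, 72.2]
ee_rot: [-0.0, 0.04, 0.999, 0.0]
force: [5.7, 4.0, -9.2]
grip_width: 0.378
```

```bash
python3 look.py pics/close6.png
```

```text
[579.58402726  66.51898635  72.22555255] [ 5.70056811  3.95709288 -9.16975761] 0.3776263569308309 7.65
near finger min z [106.7 107.7 111.7] x [567.9 579.1 592.3] y [ 92.4 116.5]
```

View pics/close6.png

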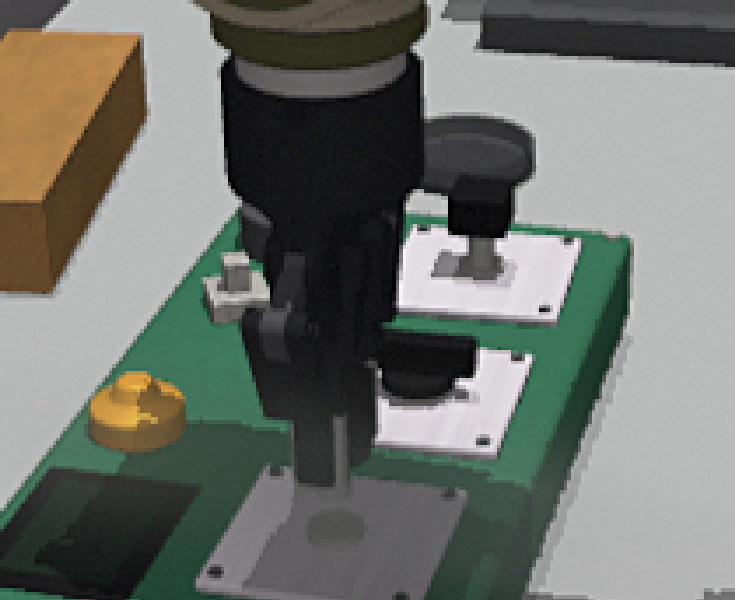

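Force of −9.2 N matches the spring at about 17 mm. I'll pull on gently to the stop and hold.

Emit:
{"api": "step_arm", "payload": {"plan": "0 0 -0.1 0 10; 0 0 -0.2 0 10; 0 0 -0.3 0 10; 0 0 -0.35 0 10; 0 0 -0.35 0 10; 0 0 -0.35 0 10; 0 0 -0.35 0 10; 0 0 -0.35 0 10; 0 0 -0.35 0 10; 0 0 -0.35 0 10"}}

```text
time_s: 8.7
eef_pos: [579.6, 66.5, 75.5]
ee_rot: [-0.0, 0.04, 0.999, 0.0]
force: [5.3, 4.3, -10.1]
grip_width: 0.375
```

Total rise is 19.9 mm and the force is 10.1 N, which is the spring value at the stop. It's been held for over 0.5 s. Release, then retreat straight up.

Emit:
{"api": "step_arm", "payload": {"plan": "0 0 0 0 75; 0 0 0 0 75; 0 0 0 0 75; 0 0 0 0 75; 0 0 0 0 75; 0 0 0 0 75; 0 0 -2 0 75; 0 0 -4 0 75; 0 0 -7 0 75; 0 0 -10 0 75"}}

```text
time_s: 9.7
eef_pos: [579.3, 66.0, 177.4]
ee_rot: [-0.0, 0.04, 0.999, 0.0]
force: [0.3, 0.5, -0.8]
grip_width: 0.748
```

Emit:
{"api": "step_arm", "payload": {"plan": "0 0 -2 0 75; 0 0 -3 0 75; 0 0 -3 0 75; 0 0 -3 0 75"}}

```text
time_s: 10.1
eef_pos: [579.2, 66.1, 205.2]
ee_rot: [-0.001, 0.04, 0.999, 0.0]
force: [0.4, 0.0, -0.8]
grip_width: 0.749
```

```bash
python3 look.py pics/close7.png; python3 - <<'E'
from h import *
p,d=cams.capture("side"); W=pts("side",d)
for n in("start_knob","peak_knob","trim_dial"):
    for r in spotter.regions_of("side",n)[:1]:
        q=W[r["pixels"]&(d>0)]; print(n,r["conf"],r["extent"],np.percentile(q,97,0).round(1))
E
```

```text
[579.15920806  66.05955739 205.21879988] [ 0.44646276  0.02653583 -0.83533238] 0.7487903685874535 10.1
start_knob 0.83 [283.1, 265.3, 25.5, 33.2] [595.8  83.5 116.1]
peak_knob 0.81 [326.2, 192.4, 22.6, 26.4] [ 580.1 -166.6  113.1]
trim_dial 0.71 [309.4, 235.9, 29.9, 23.5] [595.8 -39.1  95.6]
```

View pics/close7.png

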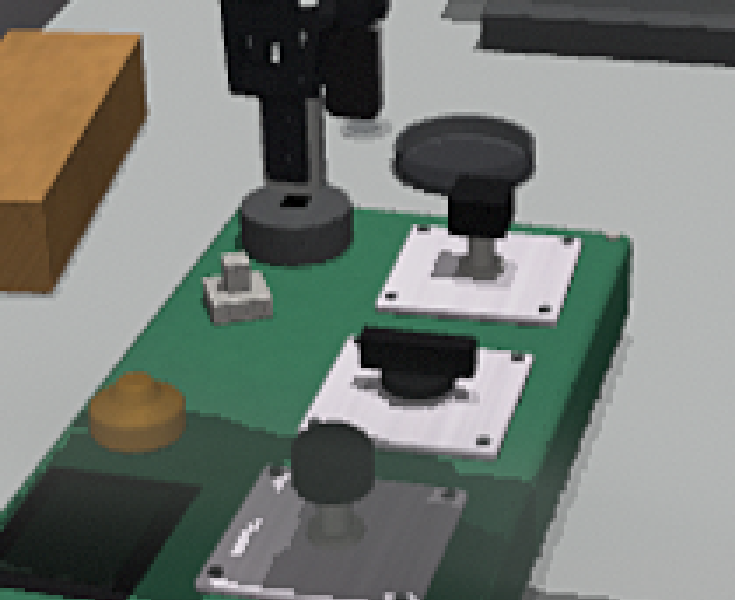

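The round knob, at about (333,465) in the crop, is back down with its top at 116 as before. The square knob and dial look unchanged, and the gripper is well clear.

```bash
python3 -c "
from rig import workorder; print(workorder.finish_job())"
```

```text
the job is handed in; nothing more can be done
None
```

I gripped the round knob and pulled it straight up to its stop. I held it above 15 mm for more than 0.5 s, let it spring back and moved the gripper clear. I handed the job in at about 10 s on the robot's clock; no verdict was reported.

**Pull:** the gripper rose 19.9 mm with 10.1 N on the tool, which is the spring force given for the stop. I judged the lift from these two numbers, as I could not read the knob joint directly.

**Last look (side camera):**
- **Round knob:** its top is at z 116 mm, the same as at the start.
- **Square knob and dial:** their heights and positions match the first picture to within about 2 mm. I did not measure the dial's angle, but the picture shows no visible turn.
- **Robot:** tool force was under 1 N and the gripper was well clear of everything.

**Disagreement:** the reported TCP height was about 25 mm lower than the fingertips seen by the camera. It read 60.8 mm, below the 66 mm plate, with no contact force. I therefore set the grasp height from the depth images instead.

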